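# Open the food-waste caddy by its lever and let the lid down softly

## Robot

A 7-joint arm with a two-finger parallel gripper is mounted at the origin on the work surface. World frame = base frame: x ahead of the robot, y to its left, z up, the work surface at z = 0. Lengths are in m, angles in rad, forces in N, time in s.
With the tool pointing down it reaches from about 0.4 to 0.85 m from the base axis. Payload 10.4 kg.
Tool frame: the origin (TCP) lies between the finger pads; the fingertips stand 22 mm ahead of it and the grasp point (between the pads) lies 3 mm ahead of it; z points along the fingers, y is the line along which they close (so a half turn about z gives the same grasp; the last joint's range is limited). The gripper opens to 85 mm and grips with 20 to 120 N. Pads are 22 mm wide; open, the fingers measure 114 mm over their backs; the gripper's body (76 mm by 85 mm) begins 54 mm behind the grasp point. The pads swing forward as they close: fully open they stand 13 mm farther back than shut.
Start: joints at [1.292, 0.332, -0.065, 1.46, 0.022, 1.35, -0.088], TCP at [0.158, -0.605, 0.253] pointing down, gripper open.
Joint ranges: [-2.6, 2.6], [-0.5, 2.12], [-1.47, 1.34], [0.16, 2.42], [-1.27, 4.41], [0.06, 2.06], [-2.6, 2.6]. Speed limits (rad/s): [2.22, 2.22, 2.79, 2.79, 3.14, 3.14, 3.14].

## Interface

Orientations are given as a unit quaternion [x, y, z, w].
In Python, from workcell import manip, camera, ticket, boxes_of, outline_of gives the robot as it stands.
- The arm moves only by the tool carry_out, never from a script. Its argument "deltas" is a list of rows, each a list of 5 numbers: the shift along the tool's x, y, z as a fraction of full scale, then the turn about the tool's z as a fraction of full scale, then the opening, from -1 (shut) to 1 (fully open), so that 0 is half open. In form: [[tx, ty, tz, spin, gripper], ...]. A call has 1 to 20 rows; each row is the pose to reach, as a shift and turn from the pose commanded when the call began, along the tool's axes at that moment; what a row does not reach only later rows make up. Full scale, the value 1, is 150 mm for a shift and 30 degrees for a turn. A row lasts 1/8 s, in which the tool goes at most 62.5 mm and 10.7 degrees, less where a joint would pass 70% of its speed; a pose out of reach is approached as far as the arm can. A call with a number of a shift or a turn outside -1 to 1 is refused whole. A call with a gripper value outside its range is refused whole. The fingers move at their own pace and stop on an object; "force" is the grip in N (left out, the last holds). Time passes only in rows, so rows that repeat a pose let the fingers close. It gives the time, the measured TCP pose, the force, the opening and the grip force at its end, in the units of the state.
- manip.get_obs(): the state, without advancing time (a new reading comes with each control period).
- camera(name): name is "side" or "top"; returns a dict with "img" (420x560x3 uint8, red, green, blue), "depth" (420x560 float32, m along the optical axis (not along the pixel's ray), 0 where there is no reading), "vertical_fov" (degrees; the focal length in pixels is half the picture's height over the tangent of half this angle, whatever the lens; pixels are square), "cx", "cy" (the principal point, pixels), "k1" (the pictures are not rectified: a ray, as slopes to the right and down, at radius r is drawn at 1 + k1 r^2 times it, then the intrinsics apply), "R" (3x3) and "t" (3): a world point X has camera coordinates R X + t. Camera axes: x right, y down, z forward; pixel columns grow to the right and rows downward; lengths in m; the calibration is good to about 2 mm. A picture is of the moment at which its call begins.
- ticket.hand_in(): hands the job in; it is judged then, once.
Trained networks look in a picture, given as the dict that the camera call returned (one of the last four; its "shot" number tells which), for a name from the list of things; names that differ only in an ending like _2 or _b are one class to them, and where a whole thing is asked for, a point or a joint stands for the part that bears it (a point fixed in the world has none). Each returns a list of dicts, best first, with "conf" (0 to 1); they miss things now and then, are a little off and sometimes report something else, mostly with a low value. They report only what shows in the picture. A call takes as long as a camera call.
- boxes_of(query, picture): "position" ([x, y, z] in m, in world coordinates, good to about 4 mm: the middle of the surface that is visible of it).
- outline_of(query, picture): "region" (420x560 bool, what is visible of it).
The state is a dict: "clock": time; "joint_pos": joint angles; "joint_velocities": joint speeds; "tau": joint torques, N m; "position": TCP position; "ee_rot": TCP orientation; "ft_force": force on the tool from outside, world axes, zero at the start; "torque": the same for the moment, N m; "grip_width": opening from 0.0 (shut) to 1.0 (fully open); "grasp_force": force on a finger pad.
Only numpy, scipy, OpenCV 4.12 (cv2) and the standard library are available. Lean on these libraries where they do the work, as an engineer would, in place of code of your own. Each camera call takes 0.05 s, during which the arm holds its last target. There are 200 camera calls.

## Task

The cook wants to scrape a plate into the green food-waste caddy: press its green front lever all the way down with the fingertips so that the lid swings wide open, and hold it there for about three seconds. Then ease the lever back up slowly until the lid is fully shut, never letting the lid drop or slam, and move the hand clear. Work the lid only through the lever, leave the grey caddy shut, and do not lift or shift anything on the counter.

Things in the scene. Friction and masses are not known exactly. Their poses are not given: they have to be found in the camera images.
- food_caddy: food-waste caddy: white bin 170 mm deep (x), 180 wide (y), 150 high, fixed, with a GREEN lid (shut: top 169 mm above the counter) and a GREEN lever paddle in front. Origin: centre of the underside, on the counter; x axis points level from the front (lever) to the back (lid hinge), z up. Turned up to 0.55 rad; stands left or right of the grey one
- food_caddy_paddle (a point): centre of the top face of the green paddle (36 mm long, 40 mm wide, 10 mm thick) at the free end of the lever; moves with it. Lever up: 134 mm above the counter, 196 mm in front of the caddy's centre, sloping up 0.22 rad away from the caddy. Fully pressed: 87 mm above the counter, 199 mm in front, sloping down 0.23 rad. Nothing stands under it; press straight down near its centre
- food_caddy_lever (a joint): angle of the green lever about a level axle 105 mm above the counter, 95 mm in front of the caddy's centre (parallel to the caddy's y axis; paddle centre 105 mm from the axle): 0 = up (rest), 0.45 rad = fully down against its stop. It springs back up if let go; the paddle pushes back with roughly 5 to 12 N
- food_caddy_lid (a joint): angle of the green lid about its back hinge: 0 = shut, about 1.26 rad = wide open. Linked to the lever: lid angle = 2.8 x lever angle at all times. Let go, it falls shut with a slam within a fraction of a second; 10 mm of paddle travel is about 0.27 rad of lid
- dry_caddy: the second caddy, for dry recycling: same shape, size and axes as the food caddy but with a GREY lid and a GREY lever paddle; leave it shut. Origin: centre of the underside
- dry_caddy_lid (a joint): angle of the grey lid, 0 = shut (rest); linked to its own lever in the same way
- oil_bottle: green oil bottle with a yellow cap, 64 mm across, 210 mm high, loose; origin at the centre of its foot
- salt_tub: white salt tub with a red cap, 68 mm across, 130 mm high, loose; origin at the centre of its foot
- honey_jar: amber jar with a black cap, 60 mm across, 70 mm high, loose, between and in front of the two caddies; origin at the centre of its foot
- mug: blue mug, 80 mm across, 90 mm high, loose; origin at the centre of its foot
- wooden_spoon: wooden spoon, 260 mm long, lying loose along its x axis; origin below its middle
- pepper_mill: dark wooden pepper mill with a steel top, 48 mm across, 130 mm high, loose, between the caddies; origin at the centre of its foot

How it is judged:
On the way, in this order (a step that is already met when the one before it is completed fails the run):
1. the green lid is held wide open (at least 1.12 rad) for 2.5 seconds (value of joint food_caddy_lid above 1.12 rad), for 2.5 s.
2. the green lid is shut again (value of joint food_caddy_lid below 0.04 rad), for 0.2 s.
At the end, for the whole second after the job is handed in: both lids shut (within 0.04 rad), after the green one was held open past 1.12 rad for 2.5 seconds and came down without ever closing faster than 2 rad/s; every loose thing within 20 mm of where it stood (value of joint each of food_caddy_lid, dry_caddy_lid below 0.04 rad and distance of each of oil_bottle, salt_tub, honey_jar, mug, wooden_spoon, pepper_mill from where it was at the start of the episode below 0.02 m); the robot touches nothing.
It fails at once if the green lid drops or slams (closes faster than 2 rad/s) (velocity of joint food_caddy_lid below -2 rad/s).
It fails at once if the grey caddy is opened (more than 0.15 rad) (value of joint dry_caddy_lid above 0.15 rad).
It fails at once if the robot touches the green lid instead of working it by the lever (contact force between any of the fingers, the arm and food_caddy_lid above 1 N).
It fails at once if a bystander is lifted, carried, knocked or pushed away (20 mm) (distance of any of oil_bottle, salt_tub, honey_jar, mug, wooden_spoon, pepper_mill from where it was at the start of the episode above 0.02 m).
It also fails if it takes over 51 s, if anything falls off the work surface, if the arm or the gripper's body presses on something with over 40 N, if the wrist force passes 120 N, or if a joint passes its speed limit or range.

## Working session

There is one attempt and no reset: what is moved stays moved. The work goes in short steps, Python scripts to look and compute and a tool call to move; the robot and the scene stay as the last step left them, time stands still between calls to the robot, and variables do not carry over. Pictures are saved under pics/ and viewed, at most 10 in all, crops included, and the job is handed in when it is done.

Besides the shell and the picture viewer there is one more tool, called as a command line: name --pt "numbers of a row" for each row, then --argument value for the rest. carry_out: Moves the arm, as the interface text tells. Its arguments: {"type":"object","properties":{"deltas":{"type":"array","items":{"type":"array","items":{"type":"number"}}},"force":{"type":"number"}},"required":["deltas"]}

```bash
mkdir -p pics; cat > h.py <<'E'
import numpy as np, cv2
from workcell import manip, camera, ticket, boxes_of, outline_of
def cloud(p):
    h,w=p["depth"].shape; f=h/2/np.tan(np.radians(p["vertical_fov"])/2)
    K=np.array([[f,0,p["cx"]],[0,f,p["cy"]],[0,0,1.]])
    uv=np.stack(np.meshgrid(np.arange(w),np.arange(h)),-1).reshape(-1,1,2).astype(float)
    n=cv2.undistortPoints(uv,K,np.array([p["k1"],0,0,0.]))[:,0]
    d=p["depth"].reshape(-1,1)
    X=np.hstack([n*d,d]); X=(X-p["t"])@np.array(p["R"])
    X[d[:,0]==0]=np.nan
    return X.reshape(h,w,3)
E
python3 - <<'E'
from h import *
for n in ["side","top"]:
    p=camera(n); cv2.imwrite(f"pics/{n}0.png",p["img"][:,:,::-1]); C=cloud(p)
    for q in ["food_caddy","food_caddy_paddle","dry_caddy","oil_bottle","salt_tub","honey_jar","mug","wooden_spoon","pepper_mill"]:
        b=boxes_of(q,p); print(n,q,[(np.round(x["position"],3).tolist(),round(x["conf"],2)) for x in b[:2]])
    # green pixels
    hsv=cv2.cvtColor(p["img"],cv2.COLOR_RGB2HSV); m=(hsv[...,0]>35)&(hsv[...,0]<85)&(hsv[...,1]>80)
    nn,l,s,c=cv2.connectedComponentsWithStats(m.astype(np.uint8))
    for i in range(1,nn):
        if s[i,4]>40: print(s[i],np.nanmedian(C[l==i],0).round(3))
o=manip.get_obs();print(o["clock"],o["position"],o["ee_rot"],o["joint_pos"])
E
```

```text
side food_caddy [([0.595, 0.285, 0.163], 0.82), ([0.441, 0.186, 0.131], 0.55)]
side food_caddy_paddle [([0.444, 0.183, 0.126], 0.54)]
side dry_caddy [([0.635, -0.14, 0.136], 0.7), ([0.644, -0.177, 0.165], 0.42)]
side oil_bottle [([0.604, 0.46, 0.126], 0.7)]
side salt_tub [([0.534, -0.461, 0.081], 0.89), ([0.636, -0.142, 0.136], 0.21)]
side honey_jar [([0.422, 0.015, 0.046], 0.79)]
side mug [([0.425, 0.444, 0.057], 0.82)]
side wooden_spoon [([0.323, -0.452, 0.011], 0.53), ([0.421, 0.013, 0.049], 0.34)]
side pepper_mill [([0.717, 0.002, 0.077], 0.67)]
[206 118  11  39 189] [ 0.865 -0.4    0.108]
[197 140  12  35 181] [ 0.864 -0.288  0.095]
[186 153   7   8  53] [ 0.878 -0.181  0.159]
[ 205  231   77   63 4217] [0.612 0.243 0.168]
[310 254  16  15 170] [0.427 0.176 0.134]
[209 326  27  32 579] [0.606 0.456 0.141]
[214 370  24  11  77] [0.602 0.469 0.014]
top food_caddy [([0.596, 0.217, 0.17], 0.76)]
top food_caddy_paddle [([0.445, 0.176, 0.129], 0.89)]
top dry_caddy [([0.627, -0.181, 0.161], 0.78)]
top oil_bottle [([0.598, 0.424, 0.137], 0.82)]
top salt_tub [([0.648, -0.198, 0.172], 0.6), ([0.532, -0.477, 0.116], 0.55)]
top honey_jar [([0.421, -0.005, 0.071], 0.89), ([0.429, 0.461, 0.04], 0.65)]
top mug [([0.429, 0.461, 0.037], 0.55)]
top wooden_spoon [([0.34, -0.45, 0.013], 0.59)]
top pepper_mill [([0.442, 0.18, 0.131], 0.59), ([0.716, -0.013, 0.087], 0.53)]
[338 102   8   9  54] [ 0.876 -0.188  0.161]
[396 105  21  26 268] [ 0.864 -0.404  0.11 ]
[366 107  16  24 150] [ 0.865 -0.295  0.11 ]
[ 168  154   76   74 3795] [0.609 0.223 0.167]
[134 185  12   8  41] [0.629 0.428 0.141]
[217 248  15  14 154] [0.425 0.169 0.133]
1.0 [ 0.15816752 -0.60469032  0.25334274] [9.91830573e-01 1.27562182e-01 2.25274343e-05 5.63120588e-05] [ 1.29238101  0.33220743 -0.06468276  1.46007927  0.02158617  1.34988103
 -0.08847741]
```

```bash
python3 - <<'E'
from h import *
for n in ["side","top"]:
    p=camera(n); C=cloud(p)
    hsv=cv2.cvtColor(p["img"],cv2.COLOR_RGB2HSV); m=(hsv[...,0]>35)&(hsv[...,0]<85)&(hsv[...,1]>80)
    P=C[m]; P=P[(abs(P[:,1]-.22)<.16)&(P[:,0]<.75)]
    L=P[(P[:,2]>.162)&(P[:,2]<.175)&(P[:,0]>.48)]; r=cv2.minAreaRect((L[:,:2]*1000).astype(np.float32)); print(n,r)
    Q=P[(P[:,0]<.47)&(P[:,2]>.1)]; print(len(Q),Q.mean(0),Q.min(0),Q.max(0), cv2.minAreaRect((Q[:,:2]*1000).astype(np.float32)))
E
```

```text
side ((613.2376098632812, 228.08819580078125), (180.77427673339844, 186.9313507080078), 16.18553352355957)
170 [0.42663397 0.17523485 0.13426904] [0.40706361 0.14943411 0.12422058] [0.44819697 0.1942165  0.14386619] ((427.2368469238281, 173.01156616210938), (32.83156204223633, 42.0677604675293), 17.39263343811035)
top ((613.1583251953125, 224.4100341796875), (183.0801239013672, 186.97047424316406), 16.205421447753906)
153 [0.42551889 0.16973053 0.13365411] [0.40608456 0.14815036 0.12461123] [0.44524905 0.19059991 0.14262121] ((426.0025634765625, 169.96261596679688), (34.57083511352539, 38.4521598815918), 15.554638862609863)
```

View pics/side0.png

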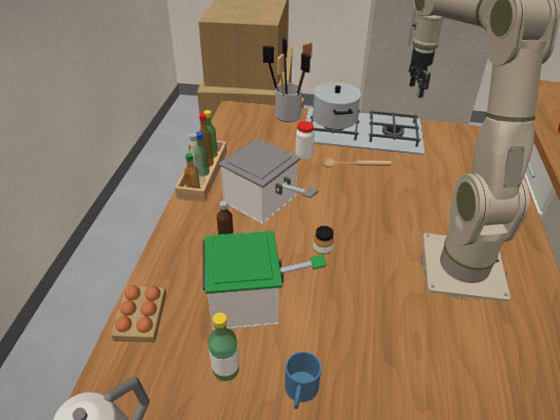

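View pics/top0.png

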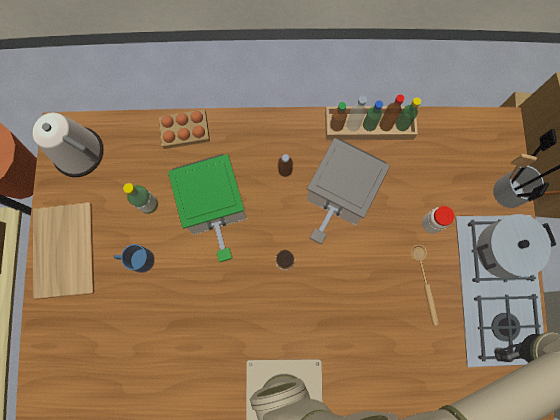

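carry_out --pt "0.2 -0.2 0 0 -1" --pt "0.4 -0.4 0 0 -1" --pt "0.6 -0.6 0 0 -1" --pt "0.8 -0.8 0 0 -1" --pt "1 -1 0 0 -1" --pt "1 -1 0 0 -1"

```text
clock: 1.85
position: [0.2675, -0.4192, 0.2538]
ee_rot: [0.992, 0.13, 0.0, 0.0]
ft_force: [-0.4, 0.2, -0.3]
grip_width: -0.002
grasp_force: 0.0
```

carry_out --pt "0.2 -0.2 0 0 -1" --pt "0.4 -0.4 0 0 -1" --pt "0.6 -0.6 0 0 -1" --pt "0.8 -0.8 0 0 -1" --pt "1 -1 0 0 -1" --pt "1 -1 0 0 -1"

```text
clock: 2.6
position: [0.3739, -0.2367, 0.2537]
ee_rot: [0.992, 0.13, 0.0, 0.0]
ft_force: [0.3, -0.3, 0.8]
grip_width: 0.002
grasp_force: 0.0
```

carry_out --pt "0.2 -0.2 0 0 -1" --pt "0.4 -0.4 0 0 -1" --pt "0.6 -0.6 0 0 -1" --pt "0.8 -0.8 0 0 -1" --pt "1 -1 0 0 -1" --pt "1 -1 0 0 -1"

```text
clock: 3.35
position: [0.4807, -0.0538, 0.2534]
ee_rot: [0.992, 0.129, 0.0, -0.001]
ft_force: [-0.4, -0.4, -0.8]
grip_width: 0.001
grasp_force: 0.0
```

carry_out --pt "0 -0.2 0 0 -1" --pt "0 -0.4 0 0 -1" --pt "0 -0.6 0 0 -1" --pt "0 -0.8 0 0 -1" --pt "0 -1 0 0 -1" --pt "0 -1 0 0 -1"

```text
clock: 4.1
position: [0.4416, 0.0897, 0.2535]
ee_rot: [0.992, 0.128, 0.0, 0.0]
ft_force: [0.5, -0.4, -0.0]
grip_width: -0.001
grasp_force: 0.0
```

```bash
python3 - <<'E'
from h import *
from scipy.spatial.transform import Rotation as R
o=manip.get_obs(); M=R.from_quat(o["ee_rot"]).as_matrix()
T=[]
for n in ["side","top"]:
    p=camera(n); C=cloud(p); cv2.imwrite(f"pics/{n}1.png",p["img"][:,:,::-1])
    hsv=cv2.cvtColor(p["img"],cv2.COLOR_RGB2HSV); m=(hsv[...,0]>35)&(hsv[...,0]<85)&(hsv[...,1]>80)
    Q=C[m]; Q=Q[(Q[:,0]<.47)&(Q[:,2]>.1)&(abs(Q[:,1]-.17)<.06)]
    print(n,len(Q),Q.mean(0) if len(Q) else 0)
print(o["clock"],o["position"],o["ft_force"],((np.array([.426,.172,.134])-o["position"])@M/.15).round(3), M.round(3))
E
```

```text
side 173 [0.42617092 0.17404897 0.14705531]
top 19 [0.41954556 0.18559765 0.13321833]
4.1 [0.44158442 0.08973586 0.25353056] [ 5.22607871e-01 -4.45049449e-01 -7.41133351e-05] [ 0.039 -0.557  0.797] [[ 0.967  0.254  0.001]
 [ 0.254 -0.967 -0.   ]
 [ 0.     0.001 -1.   ]]
```

carry_out --pt "0.02 -0.2 0 0 -1" --pt "0.04 -0.4 0 0 -1" --pt "0.04 -0.56 0.1 0 -1" --pt "0.04 -0.56 0.25 0 -1" --pt "0.04 -0.56 0.4 0 -1" --pt "0.04 -0.56 0.55 0 -1" --pt "0.04 -0.56 0.55 0 -1"

```text
clock: 5.08
position: [0.426, 0.1705, 0.1695]
ee_rot: [0.992, 0.126, -0.002, 0.0]
ft_force: [-0.8, 0.5, 0.7]
grip_width: 0.005
grasp_force: 0.0
```

```bash
python3 - <<'E'
from h import *
p=camera("side"); cv2.imwrite("pics/s2.png",cv2.resize(p["img"][200:320,200:380,::-1],None,fx=4,fy=4,interpolation=cv2.INTER_CUBIC))
o=manip.get_obs();print(o["position"],o["ft_force"])
E
```

```text
[0.42655658 0.17116292 0.17067194] [ 0.38607456 -0.19933536  0.57785618]
```

View pics/s2.png

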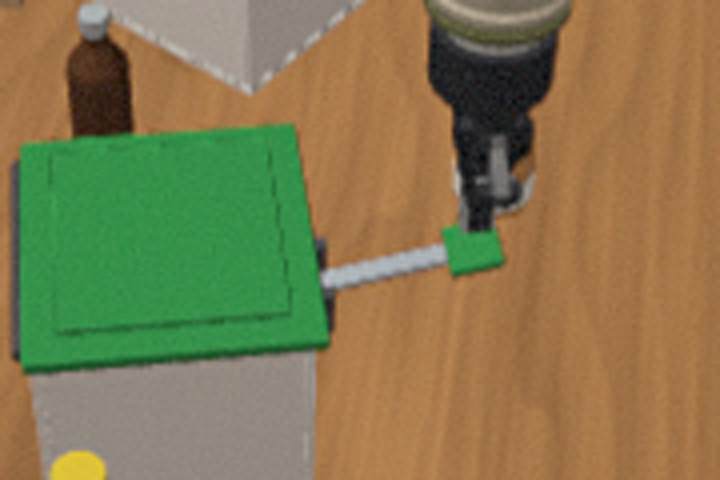

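carry_out --pt "0 0 0.04 0 -1" --pt "0 0 0.08 0 -1" --pt "0 0 0.12 0 -1" --pt "0 0 0.16 0 -1" --pt "0 0 0.2 0 -1" --pt "0 0 0.2 0 -1"

```text
clock: 5.88
position: [0.4261, 0.1724, 0.1408]
ee_rot: [0.992, 0.128, -0.0, 0.0]
ft_force: [-2.7, -1.4, 6.4]
grip_width: -0.0
grasp_force: 3.0
```

```bash
python3 - <<'E'
from h import *
p=camera("side"); cv2.imwrite("pics/s3.png",cv2.resize(p["img"][170:320,200:380,::-1],None,fx=4,fy=4,interpolation=cv2.INTER_CUBIC))
o=manip.get_obs();print(o["position"],o["ft_force"])
E
```

```text
[0.4261799  0.17238433 0.140976  ] [-2.2538718  -0.84673632  7.01180126]
```

View pics/s3.png

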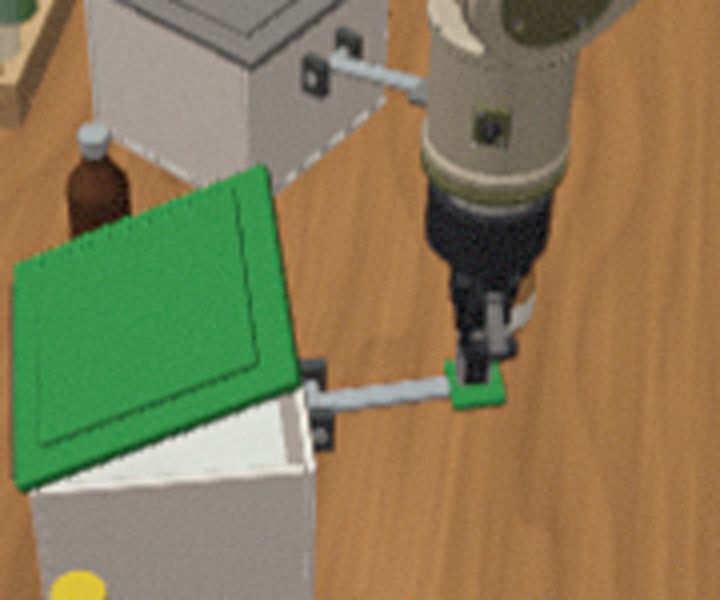

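carry_out --pt "0 0 0.03 0 -1" --pt "0 0 0.06 0 -1" --pt "0 0 0.09 0 -1" --pt "0 0 0.12 0 -1" --pt "0 0 0.15 0 -1" --pt "0 0 0.18 0 -1" --pt "0 0 0.2 0 -1" --pt "0 0 0.2 0 -1"

```text
clock: 6.92
position: [0.427, 0.1727, 0.1112]
ee_rot: [0.992, 0.128, 0.001, -0.0]
ft_force: [1.1, 0.2, 4.0]
grip_width: 0.001
grasp_force: 1.9
```

carry_out --pt "0 0 0.01 0 -1" --pt "0 0 0.015 0 -1" --pt "0 0 0.02 0 -1" --pt "0 0 0.02 0 -1"

```text
clock: 7.42
position: [0.4273, 0.1729, 0.11]
ee_rot: [0.992, 0.128, 0.001, 0.001]
ft_force: [-9.5, -5.1, 32.8]
grip_width: 0.0
grasp_force: 17.5
```

```bash
python3 - <<'E'
from h import *
p=camera("side"); cv2.imwrite("pics/s4.png",cv2.resize(p["img"][150:320,200:380,::-1],None,fx=3.5,fy=3.5,interpolation=cv2.INTER_CUBIC))
C=cloud(p); hsv=cv2.cvtColor(p["img"],cv2.COLOR_RGB2HSV); m=(hsv[...,0]>35)&(hsv[...,0]<85)&(hsv[...,1]>80)
Q=C[m]; Q=Q[(Q[:,0]>.48)&(Q[:,0]<.8)&(Q[:,2]>.15)&(Q[:,1]<.36)&(Q[:,1]>.05)]
n=np.linalg.svd(Q-np.median(Q,0),full_matrices=False)[2][2]; print(len(Q),n,np.arccos(abs(n[2])),Q.max(0))
o=manip.get_obs();print(o["position"],o["ft_force"])
E
```

```text
1520 [-0.90861901 -0.27636219 -0.31310611] 1.2523344890302877 [0.72804748 0.34508326 0.32983072]
[0.42731322 0.17288581 0.11005074] [-10.42345641  -4.71159511  34.2546642 ]
```

View pics/s4.png

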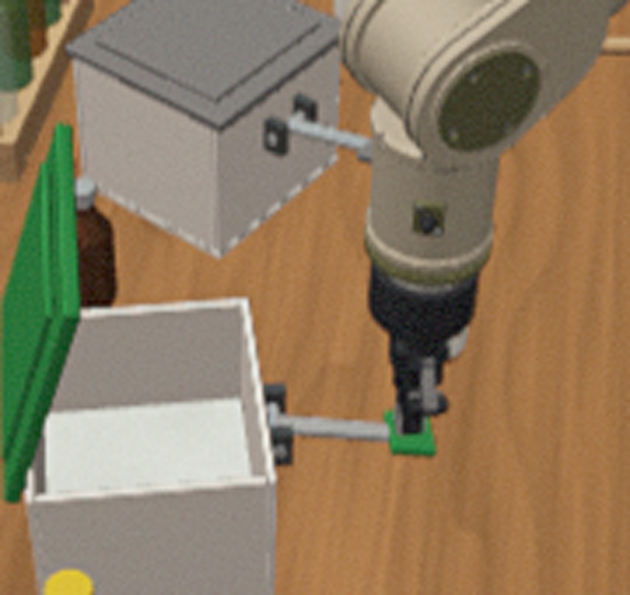

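The lid is wide open (1.25 rad) and the lever is on its stop. I'll ease the force slightly and hold.

carry_out --pt "0 0 -0.008 0 -1" --pt "0 0 -0.008 0 -1" --pt "0 0 -0.008 0 -1" --pt "0 0 -0.008 0 -1" --pt "0 0 -0.008 0 -1" --pt "0 0 -0.008 0 -1" --pt "0 0 -0.008 0 -1" --pt "0 0 -0.008 0 -1" --pt "0 0 -0.008 0 -1" --pt "0 0 -0.008 0 -1" --pt "0 0 -0.008 0 -1" --pt "0 0 -0.008 0 -1"

```text
clock: 8.98
position: [0.4272, 0.1728, 0.1105]
ee_rot: [0.992, 0.128, 0.001, 0.0]
ft_force: [-4.9, -2.3, 22.1]
grip_width: 0.004
grasp_force: 10.8
```

carry_out --pt "0 0 0 0 -1" --pt "0 0 0 0 -1" --pt "0 0 0 0 -1" --pt "0 0 0 0 -1" --pt "0 0 0 0 -1" --pt "0 0 0 0 -1" --pt "0 0 0 0 -1" --pt "0 0 0 0 -1" --pt "0 0 0 0 -1" --pt "0 0 0 0 -1" --pt "0 0 0 0 -1" --pt "0 0 0 0 -1" --pt "0 0 0 0 -1"

```text
clock: 10.6
position: [0.4272, 0.1728, 0.1105]
ee_rot: [0.992, 0.127, 0.001, 0.0]
ft_force: [-5.1, -1.8, 20.6]
grip_width: -0.001
grasp_force: 10.8
```

carry_out --pt "0 0 -0.0125 0 -1" --pt "0 0 -0.025 0 -1" --pt "0 0 -0.0375 0 -1" --pt "0 0 -0.05 0 -1" --pt "0 0 -0.0625 0 -1" --pt "0 0 -0.075 0 -1" --pt "0 0 -0.0875 0 -1" --pt "0 0 -0.1 0 -1" --pt "0 0 -0.1125 0 -1" --pt "0 0 -0.125 0 -1" --pt "0 0 -0.1375 0 -1" --pt "0 0 -0.15 0 -1" --pt "0 0 -0.1625 0 -1" --pt "0 0 -0.175 0 -1" --pt "0 0 -0.1875 0 -1" --pt "0 0 -0.2 0 -1" --pt "0 0 -0.2125 0 -1" --pt "0 0 -0.225 0 -1" --pt "0 0 -0.2375 0 -1" --pt "0 0 -0.25 0 -1"

```text
clock: 13.1
position: [0.4274, 0.1728, 0.1472]
ee_rot: [0.992, 0.127, 0.001, -0.0]
ft_force: [4.3, 1.7, 5.2]
grip_width: -0.002
grasp_force: 2.9
```

carry_out --pt "0 0 -0.0125 0 -1" --pt "0 0 -0.025 0 -1" --pt "0 0 -0.0375 0 -1" --pt "0 0 -0.05 0 -1" --pt "0 0 -0.0625 0 -1" --pt "0 0 -0.075 0 -1" --pt "0 0 -0.0875 0 -1" --pt "0 0 -0.1 0 -1" --pt "0 0 -0.1125 0 -1" --pt "0 0 -0.125 0 -1" --pt "0 0 -0.1375 0 -1" --pt "0 0 -0.15 0 -1" --pt "0 0 -0.1625 0 -1" --pt "0 0 -0.175 0 -1" --pt "0 0 -0.1875 0 -1" --pt "0 0 -0.2 0 -1"

```text
clock: 15.1
position: [0.4262, 0.1724, 0.1766]
ee_rot: [0.992, 0.128, -0.0, 0.0]
ft_force: [0.5, -0.6, 0.2]
grip_width: -0.003
grasp_force: 0.0
```

carry_out --pt "0 0 -0.15 0 -1" --pt "0 0 -0.3 0 -1" --pt "0 0 -0.5 0 -1" --pt "0 0 -0.5 0 -1" --pt "0 0 -0.5 0 -1" --pt "0 0 -0.5 0 -1"

```text
clock: 15.85
position: [0.4259, 0.1722, 0.2507]
ee_rot: [0.992, 0.128, -0.001, 0.0]
ft_force: [-1.0, -0.1, 0.1]
grip_width: 0.004
grasp_force: 0.0
```

```bash
python3 - <<'E'
from h import *
p=camera("side"); cv2.imwrite("pics/s5.png",p["img"][:,:,::-1])
o=manip.get_obs();print(o["clock"],o["position"],o["ft_force"])
E
```

```text
15.9 [0.42592243 0.17227967 0.25076959] [ 0.08472755 -0.55604278  0.26341728]
```

View pics/s5.png

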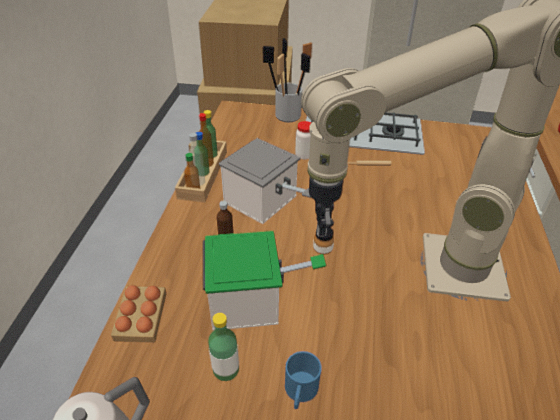

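The picture shows the green lid shut (242, 262), the paddle back up at (318, 262), the hand well above it, and nothing else moved.

```bash
python3 -c "
from workcell import ticket; print(ticket.hand_in())"
```

```text
the job is handed in; nothing more can be done
None
```

The green caddy's lid was held wide open (about 1.25 rad) for about 3 s, then eased fully shut over about 4 s with the hand moved clear; the last picture shows the grey lid shut and nothing visibly moved, and the job is handed in, though the hand-in returned no verdict.

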